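# Lay down the roll-call tabs with one fingertip stroke

## Task

The school day is over: trace the bowed row of tabs on the roll-call board with a light fingertip stroke, laying the five narrow tabs down flat one after another, beginning at the end farthest from the broad tab. Lift away before you reach the broad tab, which must stay upright, and do not press hard on the board, pick anything up or disturb the other things on the desk.

Things in the scene. Friction and masses are not known exactly. Their poses are not given: they have to be found in the camera images.
- roll_board: Fixed wooden board, 150 (x) x 310 (y) x 18 mm; origin: centre of its underside, z up. On it a bowed row (arc, radius 170 mm, bulging to board +x) of hinged wooden tabs, upright or leaning a little: from the board's -y end five narrow ones 46 mm apart, then after 70 mm a broad tall one. Each folds along the row towards the next. Nothing else is within 25 mm of the row's centre line.
- foot1 (a point): Middle of the hinge axis at the foot of the first narrow tab, 24 mm above the desk (6 mm above the board's top). The tab is a wooden plate 24 mm wide across the row, 32 mm tall from the hinge, 4 mm thick; lying flat its top is 28 to 31 mm above the desk.
- tab1 (a joint): Hinge of the first narrow tab, rad: 0 upright (it cannot tip back beyond that), 1.5 lying flat, pointing along the row towards the next tab. A weak friction hinge: a fingertip pushes it over with well under 2 N, and it stays where it is left.
- foot2 (a point): Middle of the hinge axis at the foot of the second narrow tab, 24 mm above the desk (6 mm above the board's top). The tab is a wooden plate 24 mm wide across the row, 32 mm tall from the hinge, 4 mm thick; lying flat its top is 28 to 31 mm above the desk.
- tab2 (a joint): Hinge of the second narrow tab, rad: 0 upright (it cannot tip back beyond that), 1.5 lying flat, pointing along the row towards the next tab. A weak friction hinge: a fingertip pushes it over with well under 2 N, and it stays where it is left.
- foot3 (a point): Middle of the hinge axis at the foot of the third narrow tab, 24 mm above the desk (6 mm above the board's top). The tab is a wooden plate 24 mm wide across the row, 32 mm tall from the hinge, 4 mm thick; lying flat its top is 28 to 31 mm above the desk.
- tab3 (a joint): Hinge of the third narrow tab, rad: 0 upright (it cannot tip back beyond that), 1.5 lying flat, pointing along the row towards the next tab. A weak friction hinge: a fingertip pushes it over with well under 2 N, and it stays where it is left.
- foot4 (a point): Middle of the hinge axis at the foot of the fourth narrow tab, 24 mm above the desk (6 mm above the board's top). The tab is a wooden plate 24 mm wide across the row, 32 mm tall from the hinge, 4 mm thick; lying flat its top is 28 to 31 mm above the desk.
- tab4 (a joint): Hinge of the fourth narrow tab, rad: 0 upright (it cannot tip back beyond that), 1.5 lying flat, pointing along the row towards the next tab. A weak friction hinge: a fingertip pushes it over with well under 2 N, and it stays where it is left.
- foot5 (a point): Middle of the hinge axis at the foot of the fifth narrow tab, 24 mm above the desk (6 mm above the board's top). The tab is a wooden plate 24 mm wide across the row, 32 mm tall from the hinge, 4 mm thick; lying flat its top is 28 to 31 mm above the desk.
- tab5 (a joint): Hinge of the fifth narrow tab, rad: 0 upright (it cannot tip back beyond that), 1.5 lying flat, pointing along the row towards the next tab. A weak friction hinge: a fingertip pushes it over with well under 2 N, and it stays where it is left.
- foot6 (a point): Middle of the hinge axis at the foot of the broad tab that ends the row, 24 mm above the desk, 70 mm along the row past foot5. The tab is 44 mm wide across the row, 46 mm tall, 4 mm thick.
- tab6 (a joint): Hinge of the broad tab, rad: 0 upright, 1.5 flat, pointing on along the row; the same weak friction hinge.
- apple: Red tin apple ornament, 54 mm wide, 50 mm tall with its stalk, loose on the board in the hollow side of the bow; origin centre of its underside.
- chalk_holder: Loose brass chalk holder, 108 mm long, 13 mm thick, lying on the desk beyond the board; origin under its middle, x along it.
- pencil_box: Loose closed wooden pencil box with a brass hook latch, 70 x 210 x 47 mm, on the desk beyond the board; origin centre of its underside.
- staple_remover: Loose tortoiseshell staple remover, 60 x 22 x 32 mm, on the desk beyond the board; origin centre of its underside.
- eraser: Loose felt blackboard eraser with wooden back, 50 x 120 x 38 mm, on the desk on the robot's side of the board; origin centre of its underside.
- mug: Loose white mug, 76 mm wide, 90 mm tall, on the desk past the +y end of the board; origin centre of its underside.
- marble_center (a point): Centre of a loose green glass marble, 20 mm in diameter, resting on the board inside a fixed brass ring 6 mm tall, on the hollow side of the bow near the broad tab.

How it is judged:
By the outcome, as a careful person would: the job done as asked, in the order asked, and still so for the second after the job is handed in, with the robot touching nothing.
It also fails if it takes over 48 s, if anything falls off the work surface, if the arm or the gripper's body presses on something with over 40 N, if the wrist force passes 120 N, or if a joint passes its speed limit or range.

## Robot

A 6-joint arm with a two-finger parallel gripper is mounted at the origin on the work surface. World frame = base frame: x ahead of the robot, y to its left, z up, the work surface at z = 0. Lengths are in m, angles in rad, forces in N, time in s.
With the tool pointing down it reaches from about 0.35 to 0.775 m from the base axis. Payload 5.5 kg.
Tool frame: the origin (TCP) lies midway between the tips of the shut fingers; the grasp point (between the pads) lies 19 mm behind it; z points along the fingers, y is the line along which they close (so a half turn about z gives the same grasp; the last joint's range is limited). The gripper opens to 85 mm and grips with 20 to 120 N. Pads are 22 mm wide; open, the fingers measure 114 mm over their backs; the gripper's body (76 mm by 85 mm) begins 54 mm behind the grasp point. The pads swing forward as they close: fully open they stand 13 mm farther back than shut.
Start: joints at [-1.295, 0.313, 0.046, 1.304, 0, 1.431], TCP at [0.232, -0.526, 0.231] pointing down, gripper open.
Joint ranges: [-2.76, 2.76], [-0.86, 1.69], [-1.03, 1.26], [-2.2, 2.34], [-1.47, 1.5], [-3.14, 3.14]. Speed limits (rad/s): [2.57, 2.57, 3.14, 3.14, 3.14, 3.14].

## Interface

Orientations are given as [roll, pitch, yaw] about the fixed x, y, z axes, in that order (R = Rz(yaw) Ry(pitch) Rx(roll)).
In Python, from bench import readout, read_camera, r gives the robot as it stands.
- The arm moves only by the tool servo_tool, never from a script. Its argument "rows" is text: rows parted by semicolons, each of 6 numbers parted by spaces: the shift along the tool's x, y, z in cm, then the turn, a rotation vector about the tool's x, y, z in rad. A call has exactly 10 rows; each row shifts and turns the commanded pose from where the row before left it, along the tool's axes as they then stand; what a row does not reach is not made up. A row lasts 1/10 s, in which the tool goes at most 50 mm and 8.59 degrees, less where a joint would pass 70% of its speed; a pose out of reach is approached as far as the arm can. A call is refused whole if a number of a shift passes 5 or a number of a turn 0.15, either way. A call with a gripper value outside its range is refused whole. "grip" is the opening, from 0 (shut) to 1 (fully open), set as the call begins (left out, the last holds). The fingers move at their own pace and stop on an object; "force" is the grip in N (left out, the last holds). Time passes only in rows, so rows that do not move let the fingers close, or fill a call up. It gives the time, the measured TCP pose, the force, the opening and the grip force at its end, in the units of the state.
- readout.read_state(): the state, without advancing time (a new reading comes with each control period).
- read_camera(name): name is "side" or "top" or "wrist"; returns a dict with "img" (480x640x3 uint8, blue, green, red), "fovy" (degrees; the focal length in pixels is half the picture's height over the tangent of half this angle, whatever the lens; pixels are square), "cx", "cy" (the principal point, pixels), "cam_to_world" (4x4, takes a point from camera to world coordinates). Camera axes: x right, y up, looking along -z (the intrinsics and any distortion apply to the point x, -y, -z); pixel columns grow to the right and rows downward; lengths in m; the calibration is good to about 2 mm. A picture is of the moment at which its call begins. There is no depth.
- r.finish_job(): hands the job in; it is judged then, once.
The state is a dict: "t": time; "joint_positions": joint angles; "dq": joint speeds; "tau": joint torques, N m; "tcp_pos": TCP position; "orientation": TCP orientation; "ft_force": force on the tool from outside, world axes, zero at the start; "ft_torque": the same for the moment, N m; "finger_gap": finger opening in m; "grasp_force": force on a finger pad.
Only numpy, scipy, OpenCV 4.12 (cv2) and the standard library are available. Lean on these libraries where they do the work, as an engineer would, in place of code of your own. Each camera call takes 0.05 s, during which the arm holds its last target. There are 200 camera calls.

## Working session

There is one attempt and no reset: what is moved stays moved. The work goes in short steps, Python scripts to look and compute and a tool call to move; the robot and the scene stay as the last step left them, time stands still between calls to the robot, and variables do not carry over. Pictures are saved under pics/ and viewed, at most 10 in all, crops included, and the job is handed in when it is done.

Besides the shell and the picture viewer there is one more tool, called after "Request:" as name(argument=value, ...) on one line, values as JSON. servo_tool: Moves the arm, as the interface text tells. Its arguments: {"type":"object","properties":{"rows":{"type":"string"},"grip":{"type":"number"},"force":{"type":"number"}},"required":["rows"]}

```bash
mkdir -p pics; ls
python3 - <<'E'
from bench import readout, read_camera, r
import cv2
for n in("top","side"):
    c=read_camera(n); cv2.imwrite(f"pics/{n}0.png",c["img"]); print(n,{k:v for k,v in c.items() if k!="img"})
s=readout.read_state();print(s)
E
```

```text
pics
top {'fovy': 43.92164626977972, 'cx': 321.2446355232876, 'cy': 241.55255042598523, 'cam_to_world': array([[-0.01331845,  0.99502829, -0.0986981 ,  0.46599307],
       [-0.99989376, -0.01383788, -0.0045801 ,  0.11763171],
       [-0.0059231 ,  0.09862661,  0.99510688,  1.09653817],
       [ 0.        ,  0.        ,  0.        ,  1.        ]])}
side {'fovy': 57.7910487167124, 'cx': 315.2086322024112, 'cy': 233.63652095206726, 'cam_to_world': array([[ 0.83781907,  0.36927865, -0.40211005,  0.33063974],
       [-0.54553962,  0.59475876, -0.59046468, -0.26127381],
       [ 0.02111247,  0.71406953,  0.69975637,  0.51980334],
       [ 0.        ,  0.        ,  0.        ,  1.        ]])}
{'t': 0.1, 'joint_positions': array([-1.29462718e+00,  3.13920958e-01,  4.51272479e-02,  1.30361489e+00,
       -3.73029363e-06,  1.43122961e+00]), 'dq': array([ 0.00091628, -0.00357421,  0.00200674, -0.00026767, -0.00129962,
        0.00047365]), 'tau': array([ 1.58992785e-03, -4.81727958e+01,  2.99242383e+01,  1.27945683e-02,
       -1.42125059e-04, -7.33639581e-06]), 'tcp_pos': array([ 0.23210658, -0.52558573,  0.23051469]), 'orientation': array([-3.13999554e+00, -2.20595598e-04,  4.15735690e-01]), 'ft_force': array([ 0.48868547, -0.95537594, -1.12251055]), 'ft_torque': array([0.02960662, 0.02486244, 0.05274469]), 'grasp_force': 0.0, 'finger_gap': 0.08503571485272254}
```

View pics/top0.png

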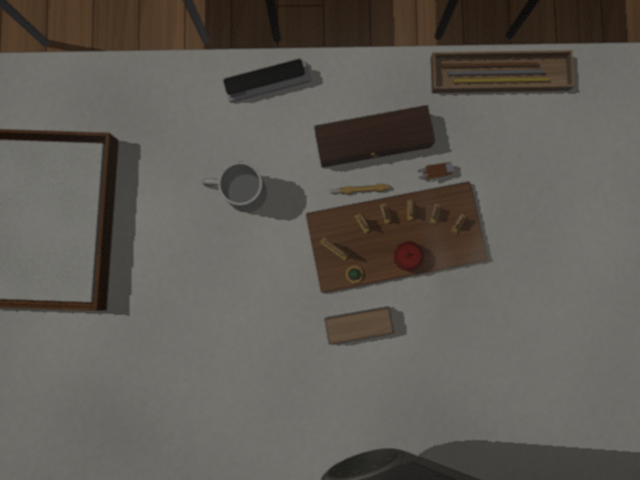

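View pics/side0.png

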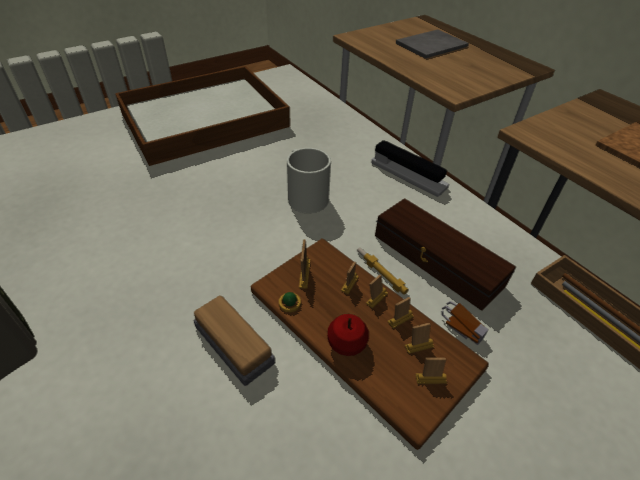

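Top view: the board is at about (395,237). The five narrow tabs run from the right (460,224) to the left (362,223), with the broad one at (335,250). Side view: brass feet from (432,380) to (350,288), with the broad tab at (304,280). Next I'll measure the board and the feet.

```bash
cat > h.py <<'E'
import numpy as np, cv2
from bench import readout, read_camera, r
def cast(c,uv,z):
    uv=np.atleast_2d(uv).astype(float); f=240/np.tan(np.radians(c["fovy"]/2)); M=c["cam_to_world"]
    d=np.c_[(uv[:,0]-c["cx"])/f,-(uv[:,1]-c["cy"])/f,-np.ones(len(uv))]@M[:3,:3].T
    return M[:3,3]+d*((z-M[2,3])/d[:,2])[:,None]
def proj(c,P):
    f=240/np.tan(np.radians(c["fovy"]/2)); M=c["cam_to_world"]; q=(np.atleast_2d(P)-M[:3,3])@M[:3,:3]
    return np.c_[c["cx"]-f*q[:,0]/q[:,2], c["cy"]+f*q[:,1]/q[:,2]]
def blobs(m,lo=6):
    n,l,s,ce=cv2.connectedComponentsWithStats(m.astype(np.uint8)); return [(s[i,4],ce[i].round(1)) for i in range(1,n) if s[i,4]>=lo]
E
python3 - <<'E'
from h import *
for n,box in(("top",(300,175,495,300)),("side",(235,220,500,450))):
    c=read_camera(n); im=c["img"]; h=cv2.cvtColor(im,cv2.COLOR_BGR2HSV)
    x0,y0,x1,y1=box; roi=np.zeros((480,640),bool); roi[y0:y1,x0:x1]=1
    m=(roi&(h[...,1]>70)&(h[...,2]>35)).astype(np.uint8)
    m=cv2.morphologyEx(m,cv2.MORPH_OPEN,np.ones((9,9)))
    k=max(cv2.findContours(m,0,1)[0],key=cv2.contourArea)[:,0]
    w=cast(c,k,.018)[:,:2]
    R=cv2.minAreaRect((w*1000).astype(np.float32)); print(n,R); print(cv2.boxPoints(R).round(0).tolist())
    y=roi&(h[...,0]>=17)&(h[...,0]<=30)&(h[...,1]>120)&(h[...,2]>90)
    for a,ce in blobs(y): print(a,ce,cast(c,ce,.021)[0].round(4))
    g=cv2.resize(im[y0:y1,x0:x1],None,fx=3 if n=="top" else 2.4,fy=3 if n=="top" else 2.4,interpolation=cv2.INTER_CUBIC)
    cv2.imwrite(f"pics/{n}1.png",g)
E
```

```text
top ((580.7714233398438, -13.647201538085938), (147.186279296875, 306.8056945800781), 10.503005981445312)
[[480.0, 124.0], [536.0, -178.0], [681.0, -151.0], [625.0, 151.0]]
151 [363.1 188.1] [0.67   0.0446 0.021 ]
13 [408.2 206.2] [ 0.6353 -0.037   0.021 ]
7 [356.4 216.4] [0.6178 0.0579 0.021 ]
9 [408.8 216.9] [ 0.6156 -0.0375  0.021 ]
6 [386.  220.5] [0.6096 0.0042 0.021 ]
13 [363.7 228.5] [0.5955 0.045  0.021 ]
7 [331. 249.] [0.5589 0.1051 0.021 ]
10 [347.1 271.5] [0.5177 0.0766 0.021 ]
9 [350.2 280.3] [0.5017 0.0713 0.021 ]
side ((578.7625122070312, -16.02752685546875), (158.42593383789062, 309.04248046875), 10.512044906616211)
[[473.0, 121.0], [529.0, -182.0], [685.0, -154.0], [628.0, 150.0]]
263 [385.6 271.4] [0.6632 0.035  0.021 ]
6 [308.7 260.3] [0.5767 0.1157 0.021 ]
36 [300.4 280.1] [0.5452 0.089  0.021 ]
23 [343.8 286.7] [0.5923 0.0448 0.021 ]
6 [383.7 288.7] [0.6396 0.0108 0.021 ]
56 [282.  302.2] [0.5022 0.0686 0.021 ]
35 [298.  299.6] [0.5236 0.0605 0.021 ]
17 [369.1 300.5] [0.6083 0.0054 0.021 ]
7 [409.7 311. ] [ 0.6452 -0.0392  0.021 ]
20 [391.6 319.9] [ 0.6141 -0.037   0.021 ]
12 [430.3 339.9] [ 0.6371 -0.0886  0.021 ]
18 [408.9 344.7] [ 0.6082 -0.0788  0.021 ]
25 [419.4 374.8] [ 0.5907 -0.1177  0.021 ]
14 [443.9 374.9] [ 0.6163 -0.1342  0.021 ]
```

View pics/side1.png

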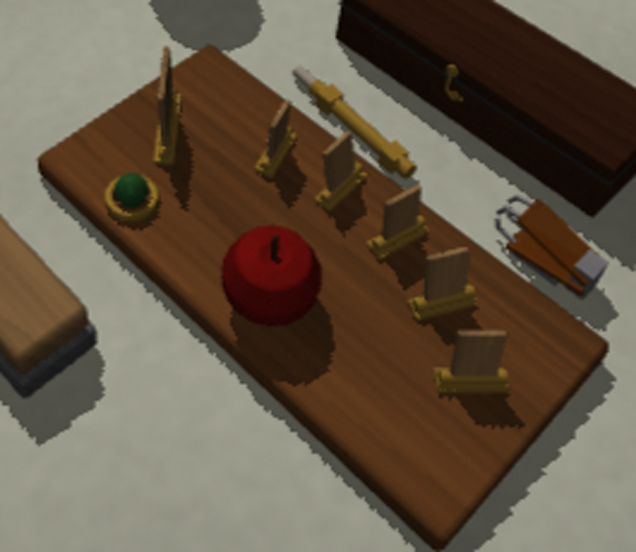

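View pics/top1.png

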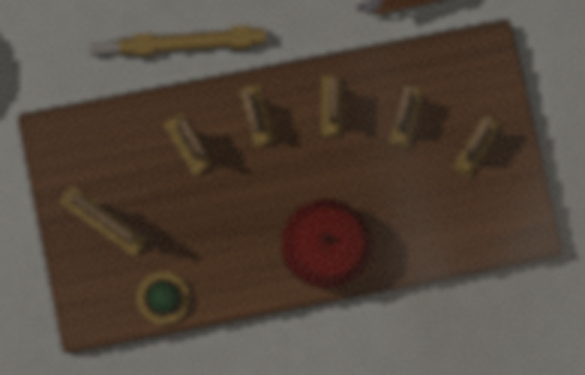

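```bash
cat >> h.py <<'E'
def model(p):  # centre x,y, angle of foot1 ; row turns counterclockwise (foot1 at -y end, bulge +x)
    a=p[2]+np.r_[0,46,92,138,184,254]/170.
    return np.c_[p[0]+.17*np.cos(a),p[1]+.17*np.sin(a)],a+np.pi/2
E
python3 - <<'E'
from h import *
from scipy.optimize import least_squares
S=np.array([(472,380),(443,303),(398,240),(342,190),(277,157),(169,130)])/2.4+[235,220]
T=np.array([(474,148),(405,115),(329,105),(255,117),(187,146),(105,220)])/3+[300,175]
cs,ct=read_camera("side"),read_camera("top")
A=cast(cs,S,.022)[:,:2];B=cast(ct,T,.022)[:,:2]
print((A*1e3).round(1).tolist());print((B*1e3).round(1).tolist())
for X in(A,B,(A+B)/2):
    o=least_squares(lambda p:(model(p)[0]-X).ravel(),[.45,0,-.7]); P,a=model(o.x)
    print(o.x.round(4),(o.fun.reshape(-1,2)*1e3).round(1).tolist())
print((P*1e3).round(1).tolist(),a.round(3))
E
```

```text
[[599.7, -129.6], [617.9, -88.4], [624.1, -44.3], [619.3, 0.3], [601.4, 41.0], [557.1, 94.0]]
[[600.6, -126.3], [621.3, -85.2], [628.1, -39.3], [621.4, 5.8], [604.2, 47.4], [559.9, 97.8]]
[ 0.455  -0.0417 -0.5582] [[-0.5, -2.2], [0.1, -1.6], [0.8, -0.3], [0.2, 0.6], [0.7, 2.4], [-1.3, 1.1]]
[ 0.4576 -0.0369 -0.5603] [[1.0, -0.9], [-0.8, -0.2], [-0.6, -0.8], [0.8, -0.4], [0.7, 0.5], [-1.2, 1.9]]
[ 0.4563 -0.0393 -0.5593] [[0.2, -1.6], [-0.4, -0.9], [0.1, -0.6], [0.5, 0.1], [0.7, 1.4], [-1.2, 1.5]]
[[600.4, -129.5], [619.2, -87.7], [626.2, -42.4], [620.9, 3.2], [603.5, 45.6], [557.2, 97.5]] [1.012 1.282 1.553 1.823 2.094 2.506]
```

Request:
servo_tool(rows="4.7 -2 0 0 0 0;4.7 -2 0 0 0 0;4.7 -2 0 0 0 0;4.7 -2 0 0 0 0;4.7 -2 0 0 0 0;4.7 -2 0 0 0 0;4.7 -2 0 0 0 0;4.7 -2 0 0 0 0;4.7 -2 0 0 0 0;4.7 -2 0 0 0 0", grip=0)

```text
t: 1.3
tcp_pos: [0.5752, -0.1594, 0.2314]
orientation: [3.141, -0.0, 0.416]
ft_force: [-1.0, -1.3, 0.1]
finger_gap: 0.0003
grasp_force: 0.0
```

Request:
servo_tool(rows="0 0 0 0 0 -0.042;0 0 0 0 0 -0.042;0 0 0 0 0 -0.042;0 0 0 0 0 -0.042;0 0 0 0 0 -0.042;0 0 0 0 0 -0.042;0 0 0 0 0 -0.042;0 0 0 0 0 -0.042;0 0 0 0 0 -0.042;0 0 0 0 0 -0.042")

```text
t: 2.3
tcp_pos: [0.574, -0.1611, 0.2312]
orientation: [-3.141, 0.0, 0.837]
ft_force: [0.4, -0.2, 0.4]
finger_gap: 0.0003
grasp_force: 0.0
```

Run:
```python
from h import *
c=read_camera("wrist"); cv2.imwrite("pics/w1.png",c["img"]); s=readout.read_state(); print(s["t"],s["tcp_pos"],s["orientation"],s["finger_gap"])
P,a=model([.4563,-.0393,-.5593]); print(proj(c,np.c_[P,np.full(6,.022)]).round(0).tolist())
```

```text
2.35 [ 0.57401033 -0.16109992  0.23119697] [-3.14150354e+00  1.03452842e-04  8.39037611e-01] -0.00022034815932114545
[[312.0, 176.0], [297.0, 129.0], [269.0, 85.0], [229.0, 48.0], [180.0, 23.0], [100.0, 13.0]]
```

View pics/w1.png

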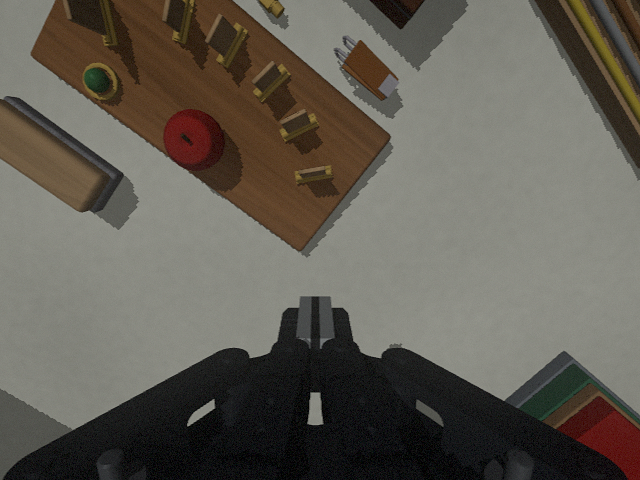

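The wrist view shows the tab bases at about (313,176), (299,127), (272,84), (234,48) and (184,25). That agrees with the fitted arc to within about 3 px (about 2 mm). I'll descend behind tab 1 now.

Request:
servo_tool(rows="0.6 0.1 2 0 0 0;0.6 0.1 2 0 0 0;0 0 2 0 0 0;0 0 2 0 0 0;0 0 2 0 0 0;0 0 2 0 0 0;0 0 2 0 0 0;0 0 2 0 0 0;0 0 2 0 0 0;0 0 0 0 0 0")

```text
t: 3.35
tcp_pos: [0.5813, -0.1527, 0.0483]
orientation: [-3.136, 0.002, 0.835]
ft_force: [-0.8, 0.6, 0.4]
finger_gap: -0.0001
grasp_force: 0.0
```

Request:
servo_tool(rows="0 0.1 0.3 0 0 0;0 0.1 0.3 0 0 0;0 0 0.3 0 0 0;0 0 0.3 0 0 0;0 0 0.3 0 0 0;0 0 0 0 0 0;0 0 0 0 0 0;0 0 0 0 0 0;0 0 0 0 0 0;0 0 0 0 0 0")

```text
t: 4.35
tcp_pos: [0.5851, -0.1549, 0.0364]
orientation: [3.141, 0.0, 0.836]
ft_force: [-0.4, -0.2, -0.7]
finger_gap: -0.0002
grasp_force: 0.0
```

Request:
servo_tool(rows="0 -0.1 0.3 0 0 -0.012;0 0 0.3 0 0 0;0.5 0 0 0 0 -0.0294;0.5 0 0 0 0 -0.0294;0.5 0 0 0 0 -0.0294;0.5 0 0 0 0 -0.0294;0.5 0 0 0 0 -0.0294;0.5 0 0 0 0 -0.0294;0.5 0 0 0 0 -0.0294;0.5 0 0 0 0 -0.0294")

```text
t: 5.35
tcp_pos: [0.6079, -0.1213, 0.0304]
orientation: [3.141, -0.0, 1.086]
ft_force: [-0.4, -0.2, 0.3]
finger_gap: -0.0003
grasp_force: 0.3
```

Request:
servo_tool(rows="0.5 0 0 0 0 -0.0294;0.5 0 0 0 0 -0.0294;0.5 0 0 0 0 -0.0294;0.5 0 0 0 0 -0.0294;0 0 0 0 0 0;0 0 0 0 0 0;0 0 0 0 0 0;0 0 0 0 0 0;0 0 0 0 0 0;0 0 0 0 0 0")

```text
t: 6.35
tcp_pos: [0.616, -0.1039, 0.0303]
orientation: [3.142, 0.0, 1.2]
ft_force: [-1.2, -1.3, 0.1]
finger_gap: -0.0
grasp_force: 0.1
```

Run:
```python
from h import *
c=read_camera("side"); cv2.imwrite("pics/s2.png",cv2.resize(c["img"][220:450,235:500],None,fx=2.4,fy=2.4,interpolation=cv2.INTER_CUBIC)); s=readout.read_state(); print(s["t"],s["tcp_pos"],s["orientation"],s["ft_force"])
d=s["tcp_pos"][:2]-[.4575,-.039]; print(np.hypot(*d),(np.arctan2(d[1],d[0])+.5593)*170)
```

```text
6.4 [ 0.61602729 -0.10388505  0.03028166] [-3.14158761e+00  1.55999592e-04  1.20032354e+00] [-0.22377781 -0.88279114  0.33453656]
0.17129206220624085 29.036526499194437
```

View pics/s2.png

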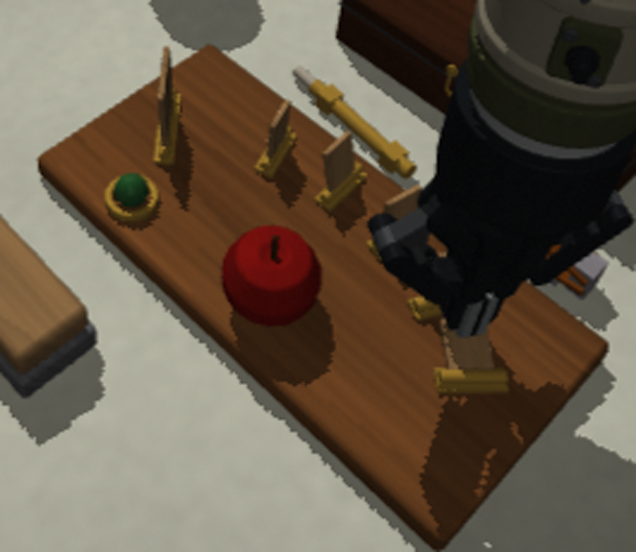

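Tab 1 is down, seen just behind the fingertips at (470,345) in the crop. The force is negligible and the tool is on the arc, so I'll continue a touch lower.

Request:
servo_tool(rows="0.5 0 0.08 0 0 -0.0294;0.5 0 0 0 0 -0.0294;0.5 0 0 0 0 -0.0294;0.5 0 0 0 0 -0.0294;0.5 0 0 0 0 -0.0294;0.5 0 0 0 0 -0.0294;0.5 0 0 0 0 -0.0294;0.5 0 0 0 0 -0.0294;0.5 0 0 0 0 -0.0294;0.5 0 0 0 0 -0.0294")

```text
t: 7.4
tcp_pos: [0.6279, -0.0548, 0.0295]
orientation: [3.142, -0.0, 1.497]
ft_force: [-0.1, -0.1, 1.1]
finger_gap: -0.0001
grasp_force: 0.1
```

Request:
servo_tool(rows="0.5 0 0 0 0 -0.0294;0.5 0 0 0 0 -0.0294;0.5 0 0 0 0 -0.0294;0.5 0 0 0 0 -0.0294;0.5 0 0 0 0 -0.0294;0.5 0 0 0 0 -0.0294;0.5 0 0 0 0 -0.0294;0.5 0 0 0 0 -0.0294;0.5 0 0 0 0 -0.0294;0.5 0 0 0 0 -0.0294")

```text
t: 8.4
tcp_pos: [0.6249, -0.0052, 0.0294]
orientation: [-3.141, 0.0, 1.791]
ft_force: [1.3, -2.6, 0.3]
finger_gap: 0.0002
grasp_force: 1.1
```

```bash
cat > st.py <<'E'
from h import *
s=readout.read_state(); print(s["t"],s["tcp_pos"],s["orientation"],s["ft_force"])
d=s["tcp_pos"][:2]-[.4575,-.039]; print(np.hypot(*d),(np.arctan2(d[1],d[0])+.5593)*170)
E
python3 st.py
```

```text
8.4 [ 0.62492382 -0.00516937  0.02943688] [-3.14146425e+00  2.21807268e-04  1.79109738e+00] [ 1.28428941 -2.64444886  0.30083329]
0.1708076342724722 128.97579471985858
```

Request:
servo_tool(rows="0.5 0 0 0 0 -0.0294;0.5 0 0 0 0 -0.0294;0.5 0 0 0 0 -0.0294;0.5 0 0 0 0 -0.0294;0.5 0 0 0 0 -0.0294;0.5 0 0 0 0 -0.0294;0.5 0 0 0 0 -0.0294;0.5 0 0 0 0 -0.0294;0.5 0 0 0 0 -0.0294;0.5 0 0 0 0 -0.0294")

```text
t: 9.4
tcp_pos: [0.6083, 0.0411, 0.0297]
orientation: [3.141, 0.001, 2.085]
ft_force: [1.2, -2.2, 0.5]
finger_gap: 0.0004
grasp_force: 0.9
```

Request:
servo_tool(rows="0.5 0 0 0 0 -0.0294;0.5 0 0 0 0 -0.0294;0.5 0 0 0 0 -0.0294;0.5 0 0 0 0 -0.0294;0.5 0 0 0 0 -0.0294;0.5 0 0 0 0 -0.0294;0 0 0 0 0 0;0 0 0 0 0 0;0 0 -0.5 0 0 0;0 0 -1 0 0 0")

```text
t: 10.4
tcp_pos: [0.5908, 0.0661, 0.0442]
orientation: [-3.14, -0.001, 2.259]
ft_force: [-0.0, -0.4, -0.9]
finger_gap: -0.0004
grasp_force: 0.0
```

```bash
python3 st.py
```

```text
10.4 [0.59081007 0.0660713  0.0442395 ] [-3.14027727e+00 -1.03171274e-03  2.25865384e+00] [-0.00427319 -0.40527607 -0.94047029]
0.1697396648877042 208.5538182554529
```

Now I'll lift straight up, then draw back out of view towards the start side, staying high.

Request:
servo_tool(rows="0 0 -2 0 0 0;0 0 -2 0 0 0;0 0 -2 0 0 0;0 0 -2 0 0 0;0 0 -2 0 0 0;0 0 -2 0 0 0;0 0 -2 0 0 0;0 0 -2 0 0 0;0 0 -2 0 0 0;0 0 0 0 0 0")

```text
t: 11.4
tcp_pos: [0.5932, 0.066, 0.2286]
orientation: [3.137, 0.004, 2.259]
ft_force: [0.5, -0.1, -0.2]
finger_gap: 0.0001
grasp_force: 0.0
```

Request:
servo_tool(rows="-4 -1 0 0 0 0;-4 -1 0 0 0 0;-4 -1 0 0 0 0;-4 -1 0 0 0 0;-4 -1 0 0 0 0;-4 -1 0 0 0 0;-4 -1 0 0 0 0;-4 -1 0 0 0 0;0 0 0 0 0 0;0 0 0 0 0 0")

```text
t: 12.4
tcp_pos: [0.7325, -0.2331, 0.2221]
orientation: [-3.14, -0.003, 2.257]
ft_force: [-1.0, 0.7, -0.4]
finger_gap: -0.0001
grasp_force: 0.0
```

Run:
```python
from h import *
c=read_camera("side"); a=cv2.resize(c["img"][220:450,235:500],None,fx=2.4,fy=2.4,interpolation=cv2.INTER_CUBIC)
cv2.imwrite("pics/s3.png",a)
c=read_camera("top"); cv2.imwrite("pics/t3.png",cv2.resize(c["img"][175:300,300:495],None,fx=3,fy=3,interpolation=cv2.INTER_CUBIC))
s=readout.read_state(); print(s["t"],s["tcp_pos"])
```

```text
12.5 [ 0.73245334 -0.23099264  0.22420313]
```

View pics/s3.png

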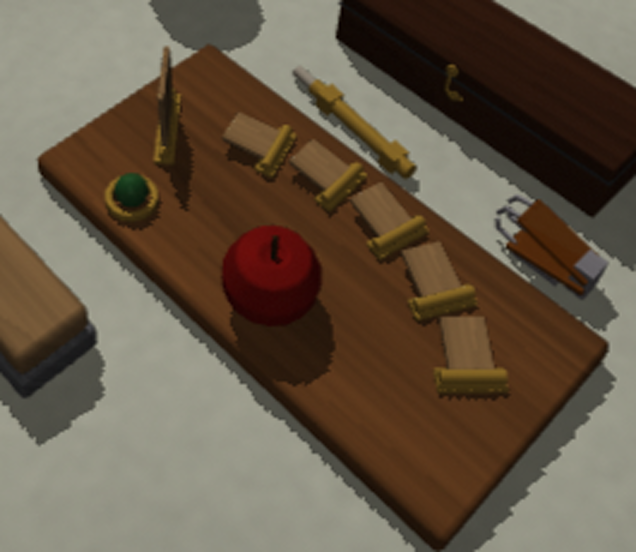

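View pics/t3.png

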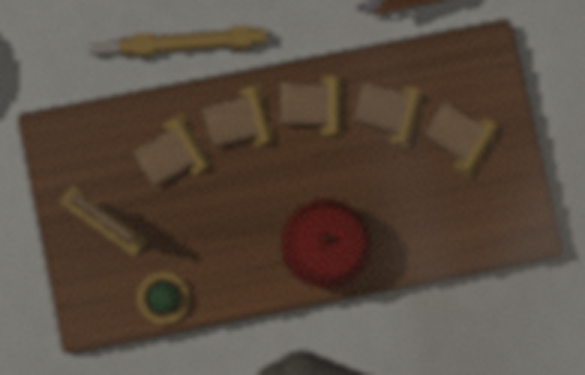

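All five narrow tabs lie flat, from (470,345) to (252,135) in the side crop. The broad tab still stands at (165,100), and nothing else has moved.

```bash
python3 -c "
from bench import r; print(r.finish_job())"
```

```text
the job is handed in; nothing more can be done
None
```

I laid the five narrow tabs flat in order with one light stroke, lifted away with the broad tab still upright and nothing else moved, and handed the job in at about 12.5 s.

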